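# Unclamp a sprung control-box lid and hold it just below its balance point

## Robot

A 6-joint arm with a two-finger parallel gripper is mounted at the origin on the work surface. World frame = base frame: x ahead of the robot, y to its left, z up, the work surface at z = 0. Lengths are in m, angles in degrees, forces in N, time in s.
With the tool pointing down it reaches from about 0.25 to 0.725 m from the base axis. Payload 9.7 kg.
Tool frame: the origin (TCP) lies midway between the tips of the shut fingers; the grasp point (between the pads) lies 19 mm behind it (bot.hold_point_z is the distance from the TCP to the grasp point, in m); z points along the fingers, y is the line along which they close (so a half turn about z gives the same grasp; the last joint's range is limited). The gripper opens to 85 mm and grips with 20 to 120 N. Pads are 22 mm wide; open, the fingers measure 114 mm over their backs; the gripper's body (76 mm by 85 mm) begins 54 mm behind the grasp point. The pads swing forward as they close: fully open they stand 13 mm farther back than shut.
Start: joints at [72.135, 4.979, 10.078, 95.1, 0, 90], TCP at [0.169, 0.523, 0.231] pointing down, gripper open.
Joint ranges: [-179.16, 179.16], [-48.56, 103.87], [-65.8, 70.77], [-126.05, 130.52], [-82.76, 87.17], [-180, 180]. Speed limits (degrees/s): [127.2, 127.2, 147.25, 180, 180, 180].

## Interface

Orientations are given as [roll, pitch, yaw] about the fixed x, y, z axes, in that order (R = Rz(yaw) Ry(pitch) Rx(roll)).
In Python, from workcell import bot gives the robot as it stands.
- The arm moves only by the tool play_rows, never from a script. Its argument "steps" is a list that holds one entry, the list of rows, each a list of 4 numbers: the shift along the tool's x, y, z in m, then the turn about the tool's z in rad. In form: [[[tx, ty, tz, yaw], ...]]. A call has exactly 5 rows; each row shifts and turns the commanded pose from where the row before left it, along the tool's axes as they then stand; what a row does not reach is not made up. A row lasts 1/12 s, in which the tool goes at most 41.7 mm and 7.16 degrees, less where a joint would pass 70% of its speed; a pose out of reach is approached as far as the arm can. A call is refused whole if a number of a shift passes 0.0417 or a number of a turn 0.125, either way. A call with a gripper value outside its range is refused whole. "gripper" is the finger opening in m, from 0 to 0.0854, set as the call begins (left out, the last holds). The fingers move at their own pace and stop on an object; "squeeze" is the grip in N (left out, the last holds). Time passes only in rows, so rows that do not move let the fingers close, or fill a call up. It gives the time, the measured TCP pose, the force, the opening and the grip force at its end, in the units of the state.
- bot.get_obs(): the state, without advancing time (a new reading comes with each control period).
- bot.camera(name): name is "scene" or "top" or "wrist"; returns a dict with "img" (400x640x3 uint8, blue, green, red), "vfov" (degrees; the focal length in pixels is half the picture's height over the tangent of half this angle, whatever the lens; pixels are square), "cx", "cy" (the principal point, pixels), "xyz" and "attitude" of the camera in the world. Camera axes: x right, y down, z forward; pixel columns grow to the right and rows downward; lengths in m; the calibration is good to about 2 mm. A picture is of the moment at which its call begins. There is no depth.
- bot.job_done(): hands the job in; it is judged then, once.
The state is a dict: "time": time; "q": joint angles; "qd": joint speeds; "joint_efforts": joint torques, N m; "ee_pos": TCP position; "tcp_rot": TCP orientation; "wrist_force": force on the tool from outside, world axes, zero at the start; "torque": the same for the moment, N m; "opening": finger opening in m; "grasp_force": force on a finger pad.
Only numpy, scipy, OpenCV 4.12 (cv2) and the standard library are available. Lean on these libraries where they do the work, as an engineer would, in place of code of your own. Each camera call takes 0.05 s, during which the arm holds its last target. There are 200 camera calls.

## Task

The hinge springs on this stainless control box are about to be set, so someone has to hold its lid. Turn the red swing clamp clockwise (seen from above) until it clicks past its detent and its tongue is clear of the lid, then grip the lid's grab bar, raise the lid at least five degrees past its balance point without letting it run up to its open stop, and bring it back down to finish holding it still by the bar just below the balance point, between two and ten degrees under it. Keep hold when you finish, and leave everything else on the bench where it is.

Things in the scene. Friction and masses are not known exactly. Their poses are not given: they have to be found in the camera images.
- control_box: stainless control box, fixed to the bench, 220 deep (x) x 340 wide (y) x 131 mm high with its lid shut, push buttons on the lid. Origin: centre of the underside. +x points from its front (clamp and grab bar, towards the robot) to the hinge side, +y to its left, z up; turned by up to 0.3 rad. A block 58 x 62 mm, top 112 mm above the bench, juts from its front under the clamp.
- lid (a joint): lid angle in rad: 0 shut, grows as it opens, stop at 1.25. The hinge is sprung with its BALANCE POINT at 0.75 rad (43 degrees): below it the lid sinks shut, above it it rises by itself to the stop; it stays nowhere by itself. This pull is under 3.5 N at the grab bar, under 1 N near the balance; a damper slows it. The clamp's tongue holds it shut until the clamp is turned.
- lid_hinge (a point): point on the lid's hinge axis at mid-width, 105 mm behind the box's origin (its +x) and 125 mm above the bench. The hinge axis lies along the box's y. The point's frame turns with the lid.
- grab_bar (a point): dark round bar, 14 mm, on the lid, along the box's y; 126 mm clear between two arms that carry it 52 mm ahead of the lid's front edge. Origin: its middle, on its axis, 40 mm left of the lid's middle, 128 mm above the bench when shut; swings on a 269 mm radius about the hinge, to 310 mm at balance. Grip from above, closing along the box's x; it can turn in the fingers. Frame turns with the lid.
- clamp (a joint): angle of the swing clamp in rad about its upright axis, clockwise from above: 0 = tongue straight over the lid (box +x); starts at 0 to 0.2, stop at 1.5. A ball detent resists from about 0.65 to 0.95 with up to about 0.2 N m, then snaps it on to about 1.2. Beyond 1.2 it is clicked past: the tongue points to the box's right, clear of the lid, and stays there when let go.
- clamp_grip (a point): on the clamp's axis at its red wing: 168 mm above the bench, 139 mm ahead (box -x) and 110 mm right (box -y) of the box's origin. The wing is an upright plate 50 mm long, 12 mm thick, 152 to 182 mm above the bench, right above and along the tongue, which reaches 50 mm from the axis (top 140 mm up). Frame turns with the clamp: x along the tongue, z up.
- screwdriver: screwdriver with a yellow handle, 200 mm long, lying on the bench in front of the box; to be left alone. Origin: on its underside.
- wrench: steel open-ended wrench, 180 mm long, lying on the bench to the left; to be left alone. Origin: on its underside.
- reel: empty wooden reel, 90 mm across its flanges and 70 mm high, standing on the bench to the left of the box; to be left alone. Origin: on its underside.
- spare_button: spare green push button with a black body, 40 mm across, 44 mm high, standing in front of the box near the clamp; to be left alone. Origin: on its underside.
- cable_gland: brass cable gland, 36 mm across, 40 mm high, standing in front of the box; to be left alone. Origin: on its underside.
- mug: blue mug, 80 mm across, 90 mm high, on the right; to be left alone. Origin: on its underside.
- parts_bin: blue open parts bin, 150 x 110 x 60 mm, on the right; to be left alone. Origin: on its underside.

How it is judged:
By the outcome, as a careful person would: the job done as asked, in the order asked, and still so for the second after the job is handed in, while the arm keeps its last pose, push and grip.
It also fails if it takes over 54 s, if anything falls off the work surface, if the arm or the gripper's body presses on something with over 40 N, if the wrist force passes 120 N, or if a joint passes its speed limit or range.

## Working session

There is one attempt and no reset: what is moved stays moved. The work goes in short steps, Python scripts to look and compute and a tool call to move; the robot and the scene stay as the last step left them, time stands still between calls to the robot, and variables do not carry over. Pictures are saved under pics/ and viewed, at most 10 in all, crops included, and the job is handed in when it is done.

Besides the shell and the picture viewer there is one more tool, called after "Emit:" by a JSON object that holds its "op" and its "data", one argument or row to a line. play_rows: Moves the arm, as the interface text tells. Its arguments: {"type":"object","properties":{"steps":{"type":"array","items":{"type":"array","items":{"type":"array","items":{"type":"number"}}}},"gripper":{"type":"number"},"squeeze":{"type":"number"}},"required":["steps"]}

```bash
mkdir -p pics; ls; python3 - <<'E'
from workcell import bot
import cv2
print(bot.get_obs(), bot.hold_point_z)
for n in ("scene","top"):
    c=bot.camera(n); cv2.imwrite(f"pics/{n}0.png",c["img"]); c.pop("img"); print(n,c)
E
```

```text
pics
{'time': 0.0, 'q': array([7.21347600e+01, 5.01047633e+00, 1.00332517e+01, 9.50982726e+01,
       8.28568416e-04, 9.00017129e+01]), 'qd': array([-0.16374449,  0.10174064,  0.06744259,  0.01307608,  0.08387669,
       -0.09000565]), 'joint_efforts': array([ 8.87945316e-04, -5.20393038e+01,  4.64802969e+01,  1.64178223e-02,
       -4.97818235e-06,  2.65220592e-06]), 'ee_pos': array([0.16865477, 0.52326378, 0.23057828]), 'tcp_rot': array([-1.79924503e+02, -8.26310588e-04,  1.62133046e+02]), 'wrist_force': array([-0.21780812,  0.37531925, -0.37001176]), 'torque': array([ 0.01046916,  0.01697778, -0.01589126]), 'grasp_force': 0.0, 'opening': 0.0854864435989358} 0.0187
scene {'vfov': 42.535538774463504, 'cx': 320.8526647126522, 'cy': 206.8809966336171, 'xyz': array([-0.08942286, -0.97958629,  0.98698813]), 'attitude': array([-127.06222405,    1.29836893,  -35.19158754])}
top {'vfov': 47.26488741768406, 'cx': 322.9816844471285, 'cy': 201.68452541489998, 'xyz': array([ 0.46044721, -0.04103221,  1.50070636]), 'attitude': array([-175.43189008,    1.23977292,  -90.54688238])}
```

View pics/scene0.png

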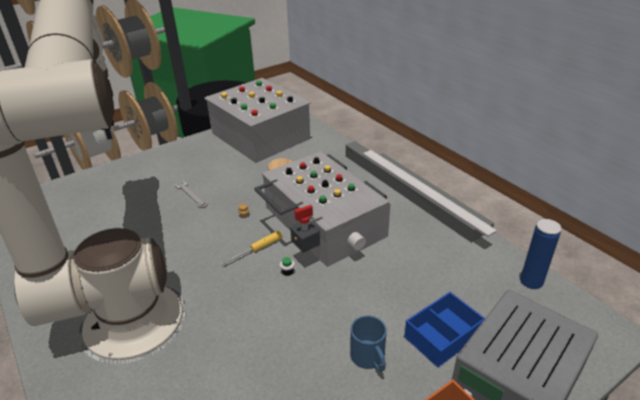

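View pics/top0.png

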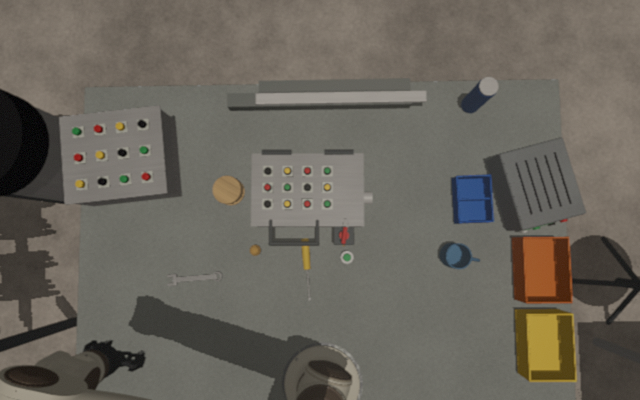

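The top view shows the box's lid at pixels (251..364, 154..226), the grab bar at about (294, 244), and the red clamp at (343, 235). I'll zoom in to get sub-pixel positions.

```bash
python3 - <<'E'
import cv2
i=cv2.imread("pics/top0.png")[140:270,235:380]
i=cv2.convertScaleAbs(i,alpha=1.5)
cv2.imwrite("pics/crop0.png",cv2.resize(i,None,fx=4.5,fy=4.5,interpolation=cv2.INTER_CUBIC))
E
```

```text
(no output)
```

View pics/crop0.png

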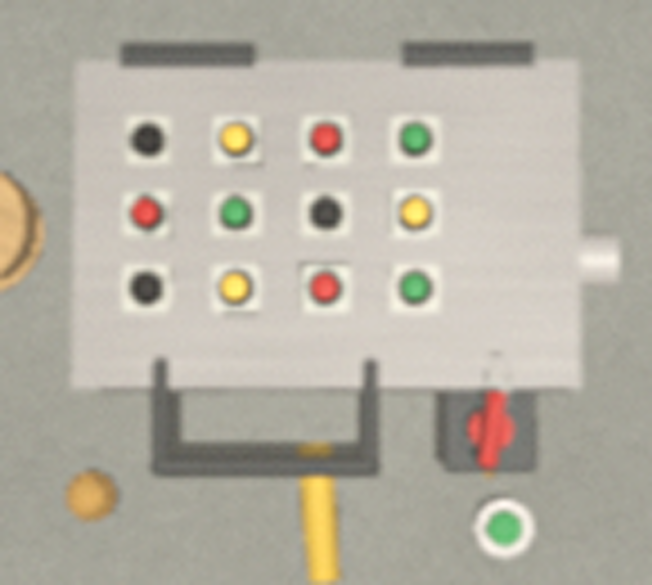

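The crop shows the lid corners at (75,60), (580,62), (582,388) and (72,388). The bar's middle is at about (265,463), and the wing runs from (496,392) to (488,468).

```bash
cat > h.py <<'E'
import numpy as np
from workcell import bot
from scipy.spatial.transform import Rotation as R
def ray(c,uv,z):
    f=200/np.tan(np.radians(c["vfov"])/2)
    d=R.from_euler("xyz",c["attitude"],degrees=True).apply([(uv[0]-c["cx"])/f,(uv[1]-c["cy"])/f,1])
    p=np.array(c["xyz"]); return p+d*(z-p[2])/d[2]
def proj(c,P):
    f=200/np.tan(np.radians(c["vfov"])/2)
    q=R.from_euler("xyz",c["attitude"],degrees=True).inv().apply(np.asarray(P)-c["xyz"])
    return q[...,:2]/q[...,2:]*f+[c["cx"],c["cy"]]
def toolmove(dw,rpy):  # world shift -> tool shift
    return R.from_euler("xyz",rpy,degrees=True).inv().apply(dw)
E
python3 - <<'E'
from h import *
c=bot.camera("top")
P={}
for n,uv,z in [("TL",(75,60),.13),("TR",(580,62),.13),("BR",(582,388),.13),("BL",(72,388),.13),("bar",(265,462),.128),("barL",(152,462),.128),("barR",(378,462),.128),("w1",(496,392),.182),("w2",(488,468),.182),("btn",(504,527),.044)]:
    P[n]=ray(c,[(uv[0]+.5)/4.5-.5+235,(uv[1]+.5)/4.5-.5+140],z); print(n,P[n].round(4))
ctr=(P["TL"]+P["TR"]+P["BR"]+P["BL"])/4
l=(P["TL"]+P["BL"]-P["TR"]-P["BR"]); d=P["TL"]+P["TR"]-P["BL"]-P["BR"]
yw=np.arctan2(-l[0],l[1]); yd=np.arctan2(d[1],d[0])
print(ctr,np.degrees([yw,yd]),np.linalg.norm(l)/2,np.linalg.norm(d)/2)
w=P["w1"]-P["w2"]; print("wing",(P["w1"]+P["w2"])/2,np.degrees(np.arctan2(w[1],w[0])),np.linalg.norm(w))
for y in (yw,):
    Rz=R.from_euler("z",y)
    o=ctr
    print("bar pred",o+Rz.apply([-.164,.04,0]),"clamp pred",o+Rz.apply([-.139,-.11,0]))
E
```

```text
TL [0.7216 0.2046 0.13  ]
TR [ 0.7156 -0.1366  0.13  ]
BR [ 0.4964 -0.1343  0.13  ]
BL [0.4999 0.2059 0.13  ]
bar [0.4494 0.0771 0.128 ]
barL [0.4501 0.1526 0.128 ]
barR [0.4487 0.0019 0.128 ]
w1 [ 0.4931 -0.0757  0.182 ]
w2 [ 0.4447 -0.07    0.182 ]
btn [ 0.4016 -0.0837  0.044 ]
[0.60839413 0.0349195  0.13      ] [-0.79487958 -0.47530772] 0.340683626272919 0.22047424970990148
wing [ 0.46888355 -0.0728669   0.182     ] -6.774067070802704 0.048718227086411575
bar pred [0.44496483 0.07719079 0.13      ] clamp pred [ 0.4678815 -0.0731416  0.13     ]
```

The box yaw is about −0.7°, the clamp axis is at (0.468, −0.073), and the wing is at about −6.8°. The bar is at roughly (0.446, 0.077). First I'll turn the tool in place to yaw −6.8°, rising as it turns.

Emit:
{"op": "play_rows", "data": {
  "steps": [
    [[0,0,-0.01,0.125],[0,0,-0.01,0.125],[0,0,-0.01,0.125],[0,0,-0.01,0.125],[0,0,-0.01,0.125]]
  ],
  "gripper": 0.0854,
  "squeeze": 80
}}

```text
time: 0.57
ee_pos: [0.1687, 0.5234, 0.2815]
tcp_rot: [-180.0, 0.0, 126.0]
wrist_force: [-0.5, 0.4, 0.1]
opening: 0.0854
grasp_force: 0.0
```

Emit:
{"op": "play_rows", "data": {
  "steps": [
    [[0,0,0,0.125],[0,0,0,0.125],[0,0,0,0.125],[0,0,0,0.125],[0,0,0,0.125]]
  ]
}}

```text
time: 0.98
ee_pos: [0.1687, 0.5234, 0.281]
tcp_rot: [-180.0, 0.0, 90.2]
wrist_force: [1.6, 0.4, 0.2]
opening: 0.0853
grasp_force: 0.0
```

Emit:
{"op": "play_rows", "data": {
  "steps": [
    [[0,0,0,0.125],[0,0,0,0.125],[0,0,0,0.125],[0,0,0,0.125],[0,0,0,0.125]]
  ]
}}

```text
time: 1.4
ee_pos: [0.2422, 0.4894, 0.2808]
tcp_rot: [-176.5, 0.4, 61.9]
wrist_force: [0.0, 0.8, -0.6]
opening: 0.0854
grasp_force: 0.0
```

Emit:
{"op": "play_rows", "data": {
  "steps": [
    [[0,0,0,0.125],[0,0,0,0.125],[0,0,0,0.125],[0,0,0,0.125],[0,0,0,0.125]]
  ]
}}

```text
time: 1.82
ee_pos: [0.3676, 0.3803, 0.2812]
tcp_rot: [-170.1, 4.4, 40.7]
wrist_force: [0.1, 0.5, 0.1]
opening: 0.0854
grasp_force: 0.0
```

Emit:
{"op": "play_rows", "data": {
  "steps": [
    [[0,0,0,0.1],[0,0,0,0.1],[0,0,0,0.1],[0,0,0,0.1],[0,0,0,0.048]]
  ]
}}

```text
time: 2.23
ee_pos: [0.4291, 0.2794, 0.2814]
tcp_rot: [-166.8, 9.5, 25.8]
wrist_force: [-0.1, 0.1, -0.7]
opening: 0.0853
grasp_force: 0.0
```

The tool drifted and tilted, which I didn't command, so I'll check the joints.

```bash
python3 - <<'E'
from h import *
o=bot.get_obs(); print(o["q"].round(1),o["ee_pos"],o["tcp_rot"])
E
```

```text
[ 25.8   9.9  19.7 109.3  13.2 179.9] [0.42906729 0.27936577 0.28144542] [-166.82763928    9.49205725   25.84042336]
```

The sign of q6 was opposite to what I assumed, so it hit its range end. I'll turn back the other way and use the half-turn grasp at yaw 173°.

Emit:
{"op": "play_rows", "data": {
  "steps": [
    [[0,0,0,-0.125],[0,0,0,-0.125],[0,0,0,-0.125],[0,0,0,-0.125],[0,0,0,-0.125]]
  ]
}}

```text
time: 2.65
ee_pos: [0.4279, 0.2816, 0.2817]
tcp_rot: [-163.9, -0.0, 61.2]
wrist_force: [0.4, -0.1, -0.3]
opening: 0.0856
grasp_force: 0.0
```

When a pose can't be reached, the arm settles on a compromise and the reached pose becomes the new command, so the tool now has a 16° tilt. I'll cancel it by pushing the same way against the other end of q6, with q1 near 61°. First I'll turn back and return to that bearing.

Emit:
{"op": "play_rows", "data": {
  "steps": [
    [[0,0,0,-0.125],[0,0,0,-0.125],[0,0,0,-0.125],[0,0,0,-0.125],[0,0,0,-0.125]]
  ]
}}

```text
time: 3.07
ee_pos: [0.4278, 0.2817, 0.2817]
tcp_rot: [-166.8, -9.4, 95.9]
wrist_force: [0.2, 0.3, 0.6]
opening: 0.0854
grasp_force: 0.0
```

Emit:
{"op": "play_rows", "data": {
  "steps": [
    [[0,0,0,-0.125],[0,0,0,-0.125],[0,0,0,-0.125],[0,0,0,-0.125],[0,0,0,-0.125]]
  ]
}}

```text
time: 3.48
ee_pos: [0.4278, 0.2817, 0.2817]
tcp_rot: [-174.8, -15.3, 132.1]
wrist_force: [-0.2, 0.7, -1.0]
opening: 0.0855
grasp_force: 0.0
```

Emit:
{"op": "play_rows", "data": {
  "steps": [
    [[0,0,0,-0.125],[0,0,0,-0.125],[0,0,0,-0.125],[0,0,0,-0.125],[0,0,0,-0.125]]
  ]
}}

```text
time: 3.9
ee_pos: [0.4278, 0.2817, 0.2818]
tcp_rot: [175.0, -15.4, 169.3]
wrist_force: [0.0, 0.1, -0.2]
opening: 0.0858
grasp_force: 0.0
```

Emit:
{"op": "play_rows", "data": {
  "steps": [
    [[0,0,0,-0.125],[0,0,0,-0.125],[0,0,0,-0.125],[0,0,0,-0.125],[0,0,0,-0.125]]
  ]
}}

```text
time: 4.32
ee_pos: [0.4278, 0.2817, 0.2817]
tcp_rot: [166.9, -9.5, -154.4]
wrist_force: [-0.1, 0.1, -1.0]
opening: 0.0851
grasp_force: 0.0
```

Emit:
{"op": "play_rows", "data": {
  "steps": [
    [[0,0,0,-0.125],[0,0,0,-0.125],[0,0,0,-0.125],[0,0,0,-0.125],[0,0,0,-0.125]]
  ]
}}

```text
time: 4.73
ee_pos: [0.4278, 0.2817, 0.2818]
tcp_rot: [163.9, -0.2, -119.7]
wrist_force: [-0.0, -0.1, 0.2]
opening: 0.0854
grasp_force: 0.0
```

Emit:
{"op": "play_rows", "data": {
  "steps": [
    [[-0.006,0.024,0.005,-0.125],[-0.009,0.023,0.005,-0.125],[-0.012,0.021,0.005,-0.125],[-0.014,0.02,0.005,-0.125],[-0.016,0.018,0.005,-0.125]]
  ]
}}

```text
time: 5.15
ee_pos: [0.3372, 0.3685, 0.2905]
tcp_rot: [166.7, 9.2, -85.0]
wrist_force: [-0.3, 1.0, 0.4]
opening: 0.0853
grasp_force: 0.0
```

```bash
cat >> h.py <<'E'
def st(target=None):
    o=bot.get_obs(); M=R.from_euler("xyz",o["tcp_rot"],degrees=True)
    print("t",round(o["time"],2),"q",o["q"].round(1),"p",o["ee_pos"].round(4),"rpy",o["tcp_rot"].round(1),"zaxis",M.as_matrix()[:,2].round(3),"F",o["wrist_force"].round(1),"op",round(o["opening"],4))
    if target is not None: print("tool shift",M.inv().apply(np.array(target)-o["ee_pos"]).round(4))
    return o,M
E
python3 -c "
from h import *
st([.247,.446,.29])"
```

```text
t 5.15 q [ 39.1   4.8  15.2 106.6  14.9 -57.8] p [0.3372 0.3685 0.2905] rpy [166.7   9.2 -85. ] zaxis [-0.243  0.134 -0.961] F [-0.3  1.   0.4] op 0.0853
tool shift [-0.0839  0.0777  0.0329]
```

Emit:
{"op": "play_rows", "data": {
  "steps": [
    [[-0.0168,0.0155,0.0066,-0.125],[-0.0186,0.0133,0.0066,-0.125],[-0.02,0.0109,0.0066,-0.125],[-0.0213,0.0083,0.0066,-0.125],[-0.0221,0.0055,0.0066,-0.125]]
  ]
}}

```text
time: 5.57
ee_pos: [0.2475, 0.4464, 0.2898]
tcp_rot: [174.6, 15.2, -48.8]
wrist_force: [-0.6, -0.4, -0.3]
opening: 0.0856
grasp_force: 0.0
```

Emit:
{"op": "play_rows", "data": {
  "steps": [
    [[0,0,0,-0.125],[0,0,0,-0.125],[0,0,0,-0.125],[0,0,0,-0.125],[0,0,0,-0.125]]
  ]
}}

```text
time: 5.98
ee_pos: [0.2484, 0.4459, 0.2897]
tcp_rot: [-175.3, 15.4, -11.6]
wrist_force: [0.2, -0.2, 0.1]
opening: 0.0849
grasp_force: 0.0
```

Emit:
{"op": "play_rows", "data": {
  "steps": [
    [[0,0,0,-0.125],[0,0,0,-0.125],[0,0,0,-0.125],[0,0,0,-0.125],[0,0,0,-0.125]]
  ]
}}

```text
time: 6.4
ee_pos: [0.2485, 0.4458, 0.2897]
tcp_rot: [-167.1, 9.7, 24.6]
wrist_force: [-0.3, -0.4, 0.4]
opening: 0.0856
grasp_force: 0.0
```

Emit:
{"op": "play_rows", "data": {
  "steps": [
    [[0,0,0,-0.125],[0,0,0,-0.125],[0,0,0,-0.125],[0,0,0,-0.125],[0,0,0,-0.125]]
  ]
}}

```text
time: 6.82
ee_pos: [0.2244, 0.4629, 0.2886]
tcp_rot: [-165.4, 0.8, 55.8]
wrist_force: [1.2, 1.9, -0.1]
opening: 0.0853
grasp_force: 0.0
```

```bash
python3 -c "
from h import *
st([.247,.446,.29])"
```

```text
t 6.82 q [  56.1    1.4   11.8  101.    14.7 -179.7] p [0.2244 0.4629 0.2886] rpy [-165.4    0.8   55.8] zaxis [-0.216  0.131 -0.967] F [ 1.2  1.9 -0.1] op 0.0853
tool shift [-0.0013  0.0269 -0.0084]
```

It's working: the tilt is falling. I'll keep pushing, with a small sideways shift to hold the bearing.

Emit:
{"op": "play_rows", "data": {
  "steps": [
    [[0,0.012,0,-0.125],[0,0.012,0,-0.125],[0,0.012,0,-0.125],[0,0.012,0,-0.125],[0,0.012,0,-0.125]]
  ]
}}

```text
time: 7.23
ee_pos: [0.0963, 0.5113, 0.2772]
tcp_rot: [-174.4, -6.2, 76.2]
wrist_force: [0.1, -0.7, 0.2]
opening: 0.0856
grasp_force: 0.0
```

```bash
python3 -c "
from h import *
st()"
```

```text
t 7.23 q [  76.3   -4.3    5.5   93.6    5.6 -179.9] p [0.0963 0.5113 0.2772] rpy [-174.4   -6.2   76.2] zaxis [-0.069  0.127 -0.99 ] F [ 0.1 -0.7  0.2] op 0.0856
```

Emit:
{"op": "play_rows", "data": {
  "steps": [
    [[0,0,0,0.125],[0,0,0,0.125],[0,0,0,0.125],[0,0,0,0.125],[0,0,0,0.125]]
  ]
}}

```text
time: 7.65
ee_pos: [0.0972, 0.5109, 0.2774]
tcp_rot: [-171.8, -1.6, 40.1]
wrist_force: [-0.3, -0.7, 0.0]
opening: 0.0852
grasp_force: 0.0
```

```bash
cat >> h.py <<'E'
def plan(target,n,turn=0.0,obs=None):
    o,M=st(); d=(np.array(target)-o["ee_pos"])/n
    for k in range(n):
        print(np.append((M*R.from_euler("z",turn*k)).inv().apply(d).round(4),turn).tolist(),end=",\n" if k%5==4 else ",")
E
python3 -c "
from h import *
plan([.49,.135,.30],15,.035)"
```

```text
t 7.65 q [  76.1   -4.3    5.5   93.7    5.6 -143.8] p [0.0972 0.5109 0.2774] rpy [-171.8   -1.6   40.1] zaxis [-0.07   0.127 -0.989] F [-0.3 -0.7  0. ] op 0.0852
[0.0039, 0.0355, -0.0065, 0.035],[0.0052, 0.0353, -0.0065, 0.035],[0.0064, 0.0351, -0.0065, 0.035],[0.0076, 0.0349, -0.0065, 0.035],[0.0088, 0.0346, -0.0065, 0.035],
[0.01, 0.0342, -0.0065, 0.035],[0.0112, 0.0339, -0.0065, 0.035],[0.0124, 0.0335, -0.0065, 0.035],[0.0136, 0.033, -0.0065, 0.035],[0.0147, 0.0325, -0.0065, 0.035],
[0.0159, 0.032, -0.0065, 0.035],[0.017, 0.0314, -0.0065, 0.035],[0.0181, 0.0308, -0.0065, 0.035],[0.0191, 0.0301, -0.0065, 0.035],[0.0202, 0.0294, -0.0065, 0.035],
```

Emit:
{"op": "play_rows", "data": {
  "steps": [
    [[0.004,0.0355,-0.0065,0.045],[0.0055,0.0353,-0.0065,0.045],[0.007,0.035,-0.0065,0.045],[0.0085,0.0347,-0.0065,0.045],[0.01,0.0343,-0.0065,0.045]]
  ]
}}

```text
time: 8.07
ee_pos: [0.2296, 0.3846, 0.2851]
tcp_rot: [-171.7, 0.2, 27.6]
wrist_force: [0.2, 0.5, -0.4]
opening: 0.0856
grasp_force: 0.0
```

Emit:
{"op": "play_rows", "data": {
  "steps": [
    [[0.0117,0.0338,-0.0065,0.045],[0.0132,0.0332,-0.0065,0.045],[0.0147,0.0326,-0.0065,0.045],[0.0162,0.0319,-0.0065,0.045],[0.0176,0.0311,-0.0065,0.045]]
  ]
}}

```text
time: 8.48
ee_pos: [0.3615, 0.2595, 0.2927]
tcp_rot: [-171.9, 2.0, 14.8]
wrist_force: [0.4, 1.7, 0.0]
opening: 0.0855
grasp_force: 0.0
```

Emit:
{"op": "play_rows", "data": {
  "steps": [
    [[0.019,0.0303,-0.0065,0.025],[0.0198,0.0298,-0.0065,0.025],[0.0205,0.0293,-0.0065,0.025],[0.0212,0.0288,-0.0065,0.025],[0.022,0.0282,-0.0065,0.025]]
  ]
}}

```text
time: 8.9
ee_pos: [0.4936, 0.1347, 0.3]
tcp_rot: [-172.2, 3.0, 7.7]
wrist_force: [0.2, 1.0, 0.5]
opening: 0.0854
grasp_force: 0.0
```

```bash
python3 -c "
from h import *
st()"
```

```text
t 8.9 q [  10.8    4.2   16.6  105.1    7.9 -176.8] p [0.4936 0.1347 0.3   ] rpy [-172.2    3.     7.7] zaxis [-0.07   0.127 -0.989] F [0.2 1.  0.5] op 0.0854
```

Emit:
{"op": "play_rows", "data": {
  "steps": [
    [[0,0,0,-0.1],[0,0,0,-0.125],[0,0,0,-0.125],[0,0,0,-0.125],[0,0,0,0]]
  ]
}}

```text
time: 9.32
ee_pos: [0.4525, 0.2431, 0.2999]
tcp_rot: [-176.4, -0.1, 26.2]
wrist_force: [-0.3, 0.1, 0.4]
opening: 0.0855
grasp_force: 0.0
```

```bash
python3 -c "
from h import *
st()"
```

```text
t 9.32 q [  26.3    2.    14.6  102.6    3.6 -179.9] p [0.4525 0.2431 0.2999] rpy [-1.764e+02 -1.000e-01  2.620e+01] zaxis [-0.027  0.057 -0.998] F [-0.3  0.1  0.4] op 0.0855
```

Emit:
{"op": "play_rows", "data": {
  "steps": [
    [[0,0.02,0,-0.1],[0,0.02,0,-0.1],[0,0,0,0],[0,0,0,0],[0,0,0,0]]
  ]
}}

```text
time: 9.73
ee_pos: [0.4367, 0.2665, 0.2979]
tcp_rot: [-179.6, -0.5, 31.1]
wrist_force: [0.6, 0.4, -0.1]
opening: 0.0856
grasp_force: 0.0
```

```bash
python3 -c "
from h import *
st()"
```

```text
t 9.73 q [  31.1    1.2   13.7  102.     0.4 -179.9] p [0.4367 0.2665 0.2979] rpy [-179.6   -0.5   31.1] zaxis [ 0.004  0.011 -1.   ] F [ 0.6  0.4 -0.1] op 0.0856
```

The tilt is down to 0.6°. Now I'll turn clockwise, with q6 moving away from its limit, and head for the clamp.

Emit:
{"op": "play_rows", "data": {
  "steps": [
    [[0,0,0,0.125],[0,0,0,0.125],[0,0,0,0.125],[0,0,0,0.125],[0,0,0,0.125]]
  ]
}}

```text
time: 10.15
ee_pos: [0.4372, 0.2658, 0.2979]
tcp_rot: [-179.3, -0.1, -5.2]
wrist_force: [0.7, 0.6, 0.1]
opening: 0.0852
grasp_force: 0.0
```

Emit:
{"op": "play_rows", "data": {
  "steps": [
    [[0,0,0,0.125],[0,0,0,0.125],[0,0,0,0.125],[0,0,0,0.125],[0,0,0,0.125]]
  ]
}}

```text
time: 10.57
ee_pos: [0.4372, 0.2658, 0.2979]
tcp_rot: [-179.4, 0.3, -41.0]
wrist_force: [0.3, -0.4, -0.1]
opening: 0.0856
grasp_force: 0.0
```

Emit:
{"op": "play_rows", "data": {
  "steps": [
    [[0,0,0,0.125],[0,0,0,0.125],[0,0,0,0.125],[0,0,0,0.125],[0,0,0,0.125]]
  ]
}}

```text
time: 10.98
ee_pos: [0.4372, 0.2658, 0.2979]
tcp_rot: [-179.7, 0.6, -76.8]
wrist_force: [0.6, -0.4, 0.6]
opening: 0.0855
grasp_force: 0.0
```

```bash
python3 -c "
from h import *
plan([.468,-.073,.27],15,.125)"
```

```text
t 10.98 q [ 31.1   1.2  13.7 102.    0.4 -72.2] p [0.4372 0.2658 0.2979] rpy [-179.7    0.6  -76.8] zaxis [ 0.004  0.011 -1.   ] F [ 0.6 -0.4  0.6] op 0.0855
[0.0225, 0.0032, 0.0016, 0.125],[0.0227, 0.0003, 0.0016, 0.125],[0.0226, -0.0025, 0.0016, 0.125],[0.0221, -0.0053, 0.0016, 0.125],[0.0212, -0.008, 0.0016, 0.125],
[0.0201, -0.0106, 0.0016, 0.125],[0.0186, -0.013, 0.0016, 0.125],[0.0168, -0.0152, 0.0016, 0.125],[0.0148, -0.0172, 0.0016, 0.125],[0.0126, -0.0189, 0.0016, 0.125],
[0.0101, -0.0203, 0.0016, 0.125],[0.0075, -0.0214, 0.0016, 0.125],[0.0048, -0.0222, 0.0016, 0.125],[0.002, -0.0226, 0.0016, 0.125],[-0.0009, -0.0227, 0.0016, 0.125],
```

Emit:
{"op": "play_rows", "data": {
  "steps": [
    [[0.0225,0.0032,0.0016,0.125],[0.0227,0.0003,0.0016,0.125],[0.0226,-0.0025,0.0016,0.125],[0.0221,-0.0053,0.0016,0.125],[0.0212,-0.008,0.0016,0.125]]
  ]
}}

```text
time: 11.4
ee_pos: [0.4482, 0.1519, 0.2887]
tcp_rot: [180.0, 0.7, -112.6]
wrist_force: [-0.2, -0.0, 0.4]
opening: 0.0855
grasp_force: 0.0
```

Emit:
{"op": "play_rows", "data": {
  "steps": [
    [[0.0201,-0.0106,0.0016,0.125],[0.0186,-0.013,0.0016,0.125],[0.0168,-0.0152,0.0016,0.125],[0.0148,-0.0172,0.0016,0.125],[0.0126,-0.0189,0.0016,0.125]]
  ]
}}

```text
time: 11.82
ee_pos: [0.4592, 0.0389, 0.2795]
tcp_rot: [179.6, 0.5, -148.4]
wrist_force: [-0.1, -0.2, -0.2]
opening: 0.0854
grasp_force: 0.0
```

Emit:
{"op": "play_rows", "data": {
  "steps": [
    [[0.0101,-0.0203,0.0016,0.12],[0.0075,-0.0214,0.0016,0.12],[0.0048,-0.0222,0.0016,0.12],[0.002,-0.0226,0.0016,0.12],[-0.0009,-0.0227,0.0016,0.12]]
  ]
}}

```text
time: 12.23
ee_pos: [0.4712, -0.0739, 0.2704]
tcp_rot: [179.3, 0.2, 177.2]
wrist_force: [0.4, 0.4, 0.2]
opening: 0.0852
grasp_force: 0.0
```

```bash
python3 -c "
from h import *
import cv2
st([.468,-.073,.15])
c=bot.camera('wrist'); cv2.imwrite('pics/wr1.png',c['img']); c.pop('img'); print(c)
print(proj(c,[[.468,-.073,.182],[.493,-.0757,.182],[.446,.077,.128]]))"
```

```text
t 12.23 q [-9.3 -4.1  5.4 99.3  0.7 -6.5] p [ 0.4712 -0.0739  0.2704] rpy [179.3   0.2 177.2] zaxis [ 0.004  0.011 -1.   ] F [0.4 0.4 0.2] op 0.0852
tool shift [ 0.0037 -0.0006  0.1204]
{'vfov': 62.77630097198046, 'cx': 323.42630345279747, 'cy': 205.95824710637126, 'xyz': array([ 0.40156028, -0.07242319,  0.41285305]), 'attitude': array([164.18325065,  -0.65475375,  87.18491793])}
[[323.49276316 207.25241949]
 [321.54195727 239.26972771]
 [493.35479954 157.25795859]]
```

View pics/wr1.png

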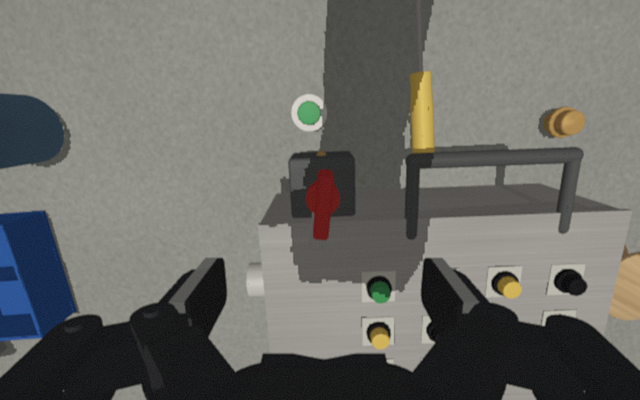

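The wrist view confirms the estimates: the wing's middle is at (323,205) against (323,207) predicted, and the bar's middle at (495,157) against (493,157). I'll descend and grip the wing.

Emit:
{"op": "play_rows", "data": {
  "steps": [
    [[0.0037,-0.0006,0.024,0.065],[0,0,0.024,0],[0,0,0.024,0],[0,0,0.024,0],[0,0,0.024,0]]
  ]
}}

```text
time: 12.7
ee_pos: [0.4679, -0.0718, 0.1492]
tcp_rot: [179.3, 0.2, 173.8]
wrist_force: [-1.2, -0.3, 0.2]
opening: 0.0854
grasp_force: 0.0
```

Emit:
{"op": "play_rows", "data": {
  "steps": [
    [[0,0,0,0],[0,0,0,0],[0,0,0,0],[0,0,0,0],[0,0,0,0]]
  ],
  "gripper": 0,
  "squeeze": 80
}}

```text
time: 13.12
ee_pos: [0.4689, -0.071, 0.152]
tcp_rot: [179.4, 0.3, 174.0]
wrist_force: [0.3, -2.1, 3.9]
opening: 0.0255
grasp_force: 1.8
```

Emit:
{"op": "play_rows", "data": {
  "steps": [
    [[0,0,0,0],[0,0,0,0],[0,0,0,0],[0,0,0,0],[0,0,0,0]]
  ]
}}

```text
time: 13.53
ee_pos: [0.4691, -0.0727, 0.1526]
tcp_rot: [179.6, 0.4, 173.9]
wrist_force: [0.2, -10.9, 8.1]
opening: 0.011
grasp_force: 79.1
```

Emit:
{"op": "play_rows", "data": {
  "steps": [
    [[0,0,0,0.1],[0,0,0,0.1],[0,0,0,0.1],[0,0,0,0.1],[0,0,0,0.1]]
  ]
}}

```text
time: 13.95
ee_pos: [0.4694, -0.0721, 0.1526]
tcp_rot: [179.4, 0.1, 145.0]
wrist_force: [1.1, -6.5, 7.5]
opening: 0.0108
grasp_force: 78.6
```

Emit:
{"op": "play_rows", "data": {
  "steps": [
    [[0,0,0,0.1],[0,0,0,0.1],[0,0,0,0.1],[0,0,0,0.1],[0,0,0,0.1]]
  ]
}}

```text
time: 14.37
ee_pos: [0.4699, -0.0717, 0.1526]
tcp_rot: [179.3, -0.2, 116.4]
wrist_force: [4.2, -3.5, 4.0]
opening: 0.011
grasp_force: 78.0
```

Emit:
{"op": "play_rows", "data": {
  "steps": [
    [[0,0,0,0.1],[0,0,0,0.1],[0,0,0,0.06],[0,0,0,0],[0,0,0,0]]
  ]
}}

```text
time: 14.78
ee_pos: [0.4701, -0.0715, 0.1526]
tcp_rot: [179.4, -0.4, 101.8]
wrist_force: [5.2, -2.2, 4.3]
opening: 0.0109
grasp_force: 78.2
```

The clamp reads about 1.35 rad. I'll release it, rise and check.

Emit:
{"op": "play_rows", "data": {
  "steps": [
    [[0,0,0,0],[0,0,0,0],[0,0,0,0],[0,0,0,0],[0,0,-0.01,0]]
  ],
  "gripper": 0.0854
}}

```text
time: 15.2
ee_pos: [0.4671, -0.0707, 0.1588]
tcp_rot: [179.8, -0.6, 101.8]
wrist_force: [0.2, 0.6, -0.5]
opening: 0.0704
grasp_force: 0.0
```

Emit:
{"op": "play_rows", "data": {
  "steps": [
    [[0,0,-0.025,0],[0,0,-0.025,0],[0,0,-0.025,0],[0,0,-0.025,0],[0,0,-0.025,0]]
  ]
}}

```text
time: 15.62
ee_pos: [0.4673, -0.0722, 0.2872]
tcp_rot: [179.6, -0.6, 101.8]
wrist_force: [1.1, -1.2, -0.1]
opening: 0.0854
grasp_force: 0.0
```

```bash
python3 -c "
from h import *
import cv2
c=bot.camera('wrist'); cv2.imwrite('pics/wr2.png',c['img'])
print(proj(c,[[.468,-.073,.182],[.446,.077,.128],[.450,.077,.128]]))
plan([.446,.077,.25],5,.044)"
```

```text
[[324.68501075 206.94647949]
 [335.14331863  12.85352624]
 [339.87304065  13.96550156]]
t 15.67 q [ -9.2  -4.1   7.8 101.4   0.7  69. ] p [ 0.468  -0.0723  0.2919] rpy [179.3  -0.5 101.8] zaxis [ 0.01  0.01 -1.  ] F [-4.2  1.   2.4] op 0.0854
[0.0301, 0.0017, 0.0086, 0.044],[0.0301, 0.0004, 0.0086, 0.044],[0.0301, -0.0009, 0.0086, 0.044],[0.03, -0.0023, 0.0086, 0.044],[0.0299, -0.0036, 0.0086, 0.044],
```

View pics/wr2.png

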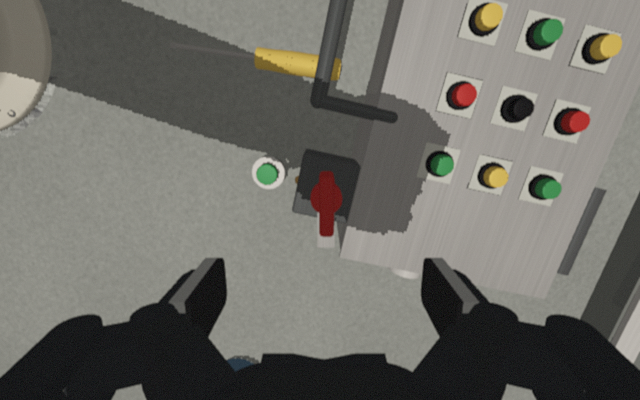

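The tongue is clear of the lid, pointing to the box's right. Next is the bar. I'll part-close the fingers so they miss the lid edge 52 mm behind it.

Emit:
{"op": "play_rows", "data": {
  "steps": [
    [[0.03,0.0021,0.0086,0.044],[0.03,0.0008,0.0086,0.044],[0.03,-0.0005,0.0086,0.044],[0.03,-0.0018,0.0086,0.044],[0.03,-0.003,0.0086,0.044]]
  ],
  "gripper": 0.045
}}

```text
time: 16.08
ee_pos: [0.4472, 0.0784, 0.2441]
tcp_rot: [179.8, -0.6, 89.0]
wrist_force: [1.1, 0.4, 0.1]
opening: 0.0452
grasp_force: 0.0
```

```bash
python3 -c "
from h import *
import cv2
st([.448,.077,.117])
c=bot.camera('wrist'); cv2.imwrite('pics/wr3.png',c['img'])
print(proj(c,[[.446,.077,.128],[.450,.077,.128],[.446,.1,.128]]))"
```

```text
t 16.08 q [  9.6  -8.1  -1.3  96.5   0.6 100.5] p [0.4472 0.0784 0.2441] rpy [179.8  -0.6  89. ] zaxis [ 0.004  0.011 -1.   ] F [1.1 0.4 0.1] op 0.0452
tool shift [-0.0028  0.0004  0.127 ]
[[322.70425222 203.89668336]
 [327.59147311 203.80899908]
 [322.1841563  176.08922782]]
```

View pics/wr3.png

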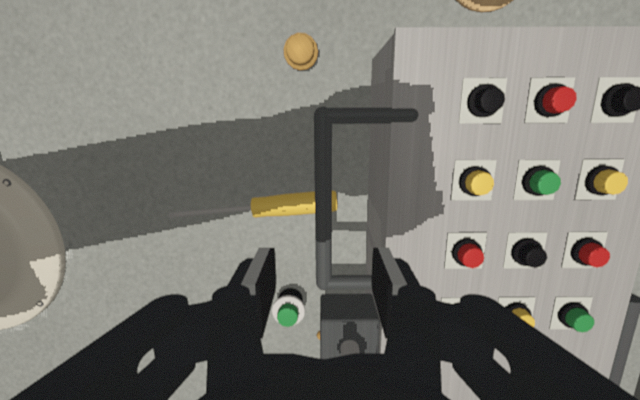

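The bar axis is at u≈324, so x≈0.447, and the arms are at v≈115 and 285. The tool is well centred, so I'll descend and grip.

Emit:
{"op": "play_rows", "data": {
  "steps": [
    [[-0.0028,0,0.0254,0],[0,0,0.0254,0],[0,0,0.0254,0],[0,0,0.0254,0],[0,0,0.0254,0]]
  ]
}}

```text
time: 16.55
ee_pos: [0.4481, 0.0758, 0.1162]
tcp_rot: [179.8, -0.6, 89.2]
wrist_force: [0.8, 0.4, -0.0]
opening: 0.0448
grasp_force: 0.0
```

Emit:
{"op": "play_rows", "data": {
  "steps": [
    [[0,0,0,0],[0,0,0,0],[0,0,0,0],[0,0,0,0],[0,0,0,0]]
  ],
  "gripper": 0,
  "squeeze": 50
}}

```text
time: 16.97
ee_pos: [0.4473, 0.0757, 0.1184]
tcp_rot: [179.9, -0.6, 89.2]
wrist_force: [-8.5, -0.3, -2.6]
opening: 0.012
grasp_force: 48.7
```

Emit:
{"op": "play_rows", "data": {
  "steps": [
    [[0,0,0,0],[0,0,0,0],[0,0,0,0],[0,0,0,0],[0,0,0,0]]
  ]
}}

```text
time: 17.38
ee_pos: [0.4473, 0.0757, 0.1184]
tcp_rot: [179.9, -0.6, 89.2]
wrist_force: [-7.0, 0.1, -1.8]
opening: 0.012
grasp_force: 48.7
```

```bash
python3 -c "
from h import *
st()"
```

```text
t 17.38 q [  9.2  -9.2 -16.2  82.8   0.6 100. ] p [0.4473 0.0757 0.1184] rpy [179.9  -0.6  89.2] zaxis [ 0.002  0.011 -1.   ] F [-7.   0.1 -1.8] op 0.012
```

Gripped. I'll plan the arc about the hinge.

```bash
cat >> h.py <<'E'
r=.269; p0=np.arctan2(.003,.269); HX,HZ=.4468+.269,.125; GZ=-.0096 # TCP minus bar in z
def arc(th): return np.array([HX-r*np.cos(th+p0), 0, HZ+r*np.sin(th+p0)])
def theta(p): return np.arctan2(p[2]-GZ-HZ, HX-p[0])-p0
def arcrows(t0,t1,n):
    o,M=st(); print("theta",theta(o["ee_pos"]),"rad",np.hypot(o["ee_pos"][2]-GZ-HZ,HX-o["ee_pos"][0]))
    T=np.linspace(t0,t1,n+1)
    for k in range(n):
        d=arc(T[k+1])-arc(T[k]); d[1]=-.0125*d[0]
        print(np.append(M.inv().apply(d).round(4),0).tolist(),end=",\n" if k%5==4 else ",")
E
python3 -c "
from h import *
arcrows(0,.88,40)"
```

```text
t 17.38 q [  9.2  -9.2 -16.2  82.8   0.6 100. ] p [0.4473 0.0757 0.1184] rpy [179.9  -0.6  89.2] zaxis [ 0.002  0.011 -1.   ] F [-7.   0.1 -1.8] op 0.012
theta 0.00017447171781448043 rad 0.2684918633761077
[0.0001, 0.0001, -0.0059, 0.0],[0.0001, 0.0003, -0.0059, 0.0],[0.0001, 0.0004, -0.0059, 0.0],[0.0001, 0.0005, -0.0059, 0.0],[0.0001, 0.0007, -0.0059, 0.0],
[0.0001, 0.0008, -0.0059, 0.0],[0.0001, 0.0009, -0.0058, 0.0],[0.0001, 0.001, -0.0058, 0.0],[0.0001, 0.0012, -0.0058, 0.0],[0.0001, 0.0013, -0.0058, 0.0],
[0.0001, 0.0014, -0.0057, 0.0],[0.0001, 0.0016, -0.0057, 0.0],[0.0001, 0.0017, -0.0057, 0.0],[0.0001, 0.0018, -0.0056, 0.0],[0.0001, 0.0019, -0.0056, 0.0],
[0.0001, 0.0021, -0.0055, 0.0],[0.0001, 0.0022, -0.0055, 0.0],[0.0001, 0.0023, -0.0055, 0.0],[0.0001, 0.0024, -0.0054, 0.0],[0.0001, 0.0025, -0.0053, 0.0],
[0.0001, 0.0027, -0.0053, 0.0],[0.0001, 0.0028, -0.0052, 0.0],[0.0001, 0.0029, -0.0052, 0.0],[0.0001, 0.003, -0.0051, 0.0],[0.0001, 0.0031, -0.005, 0.0],
[0.0001, 0.0032, -0.005, 0.0],[0.0001, 0.0033, -0.0049, 0.0],[0.0001, 0.0034, -0.0048, 0.0],[0.0001, 0.0035, -0.0047, 0.0],[0.0001, 0.0036, -0.0047, 0.0],
[0.0001, 0.0037, -0.0046, 0.0],[0.0001, 0.0038, -0.0045, 0.0],[0.0001, 0.0039, -0.0044, 0.0],[0.0001, 0.004, -0.0043, 0.0],[0.0001, 0.0041, -0.0042, 0.0],
[0.0001, 0.0042, -0.0041, 0.0],[0.0001, 0.0043, -0.0041, 0.0],[0.0001, 0.0044, -0.004, 0.0],[0.0001, 0.0045, -0.0039, 0.0],[0.0, 0.0046, -0.0038, 0.0],
```

Emit:
{"op": "play_rows", "data": {
  "steps": [
    [[0.0001,0.0001,-0.0059,0],[0.0001,0.0003,-0.0059,0],[0.0001,0.0004,-0.0059,0],[0.0001,0.0005,-0.0059,0],[0.0001,0.0007,-0.0059,0]]
  ]
}}

```text
time: 17.8
ee_pos: [0.4491, 0.0757, 0.1481]
tcp_rot: [179.9, -0.6, 89.2]
wrist_force: [-6.2, -0.6, -3.0]
opening: 0.0118
grasp_force: 48.9
```

Emit:
{"op": "play_rows", "data": {
  "steps": [
    [[0.0001,0.0008,-0.0059,0],[0.0001,0.0009,-0.0058,0],[0.0001,0.001,-0.0058,0],[0.0001,0.0012,-0.0058,0],[0.0001,0.0013,-0.0058,0]]
  ]
}}

```text
time: 18.22
ee_pos: [0.4542, 0.0757, 0.1774]
tcp_rot: [179.9, -0.6, 89.2]
wrist_force: [-6.9, -2.2, -1.2]
opening: 0.0119
grasp_force: 49.0
```

```bash
python3 -c "
from h import *
o,M=st();print(theta(o['ee_pos']),o['grasp_force'])"
```

```text
t 18.22 q [ 9.1 -8.3 -8.8 89.2  0.6 99.9] p [0.4542 0.0757 0.1774] rpy [179.9  -0.6  89.2] zaxis [ 0.002  0.011 -1.   ] F [-6.9 -2.2 -1.2] op 0.0119
0.22142176823550272 48.992085456848145
```

The lid is rising freely and tracking the arc (0.22 rad). I'll continue.

Emit:
{"op": "play_rows", "data": {
  "steps": [
    [[0.0001,0.0014,-0.0057,0],[0.0001,0.0016,-0.0057,0],[0.0001,0.0017,-0.0057,0],[0.0001,0.0018,-0.0056,0],[0.0001,0.0019,-0.0056,0]]
  ]
}}

```text
time: 18.63
ee_pos: [0.4622, 0.0756, 0.2059]
tcp_rot: [179.9, -0.6, 89.2]
wrist_force: [-9.4, -2.4, -0.8]
opening: 0.0118
grasp_force: 48.9
```

Emit:
{"op": "play_rows", "data": {
  "steps": [
    [[0.0001,0.0021,-0.0055,0],[0.0001,0.0022,-0.0055,0],[0.0001,0.0023,-0.0055,0],[0.0001,0.0024,-0.0054,0],[0.0001,0.0025,-0.0053,0]]
  ]
}}

```text
time: 19.05
ee_pos: [0.4733, 0.0755, 0.2334]
tcp_rot: [179.9, -0.6, 89.2]
wrist_force: [-11.2, -4.2, 2.4]
opening: 0.0118
grasp_force: 49.0
```

Emit:
{"op": "play_rows", "data": {
  "steps": [
    [[0.0001,0.0027,-0.0053,0],[0.0001,0.0028,-0.0052,0],[0.0001,0.0029,-0.0052,0],[0.0001,0.003,-0.0051,0],[0.0001,0.0031,-0.005,0]]
  ]
}}

```text
time: 19.47
ee_pos: [0.4873, 0.0753, 0.2598]
tcp_rot: [179.9, -0.6, 89.2]
wrist_force: [-16.2, -5.9, 6.1]
opening: 0.0117
grasp_force: 49.2
```

Emit:
{"op": "play_rows", "data": {
  "steps": [
    [[0.0001,0.0032,-0.005,0],[0.0001,0.0033,-0.0049,0],[0.0001,0.0034,-0.0048,0],[0.0001,0.0035,-0.0047,0],[0.0001,0.0036,-0.0047,0]]
  ]
}}

```text
time: 19.88
ee_pos: [0.504, 0.0752, 0.2846]
tcp_rot: [179.9, -0.6, 89.2]
wrist_force: [-15.1, -5.8, 8.9]
opening: 0.0119
grasp_force: 48.9
```

```bash
python3 -c "
from h import *
import cv2
o,M=st();print(theta(o['ee_pos']),o['grasp_force'],arc(.66))
c=bot.camera('scene'); i=c['img'][80:300,180:460]; cv2.imwrite('pics/sc3.png',cv2.resize(i,None,fx=2.7,fy=2.7))"
```

```text
t 19.88 q [  8.2   0.7  11.7 100.7   0.5  99. ] p [0.504  0.0752 0.2846] rpy [179.9  -0.6  89.2] zaxis [ 0.003  0.01  -1.   ] F [-15.1  -5.8   8.9] op 0.0119
0.6628778116392208 48.92808258533478 [0.50514454 0.         0.29228801]
```

View pics/sc3.png

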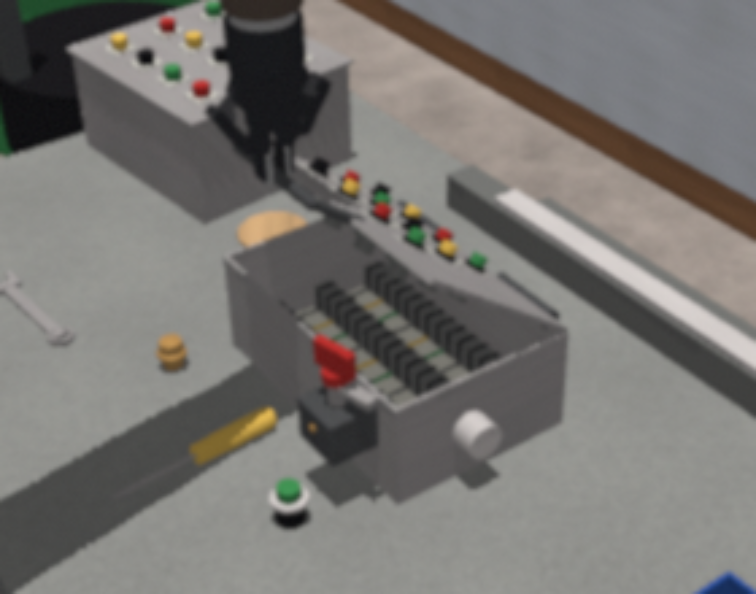

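The picture shows the lid open at about 38° with the bar in the fingers, the clamp clear and everything else undisturbed. I'll continue past balance, easing the radial force a little.

Emit:
{"op": "play_rows", "data": {
  "steps": [
    [[-0.0001,0.0035,-0.0048,0],[-0.0001,0.0036,-0.0047,0],[-0.0001,0.0037,-0.0046,0],[-0.0001,0.0038,-0.0045,0],[-0.0001,0.0039,-0.0044,0]]
  ]
}}

```text
time: 20.35
ee_pos: [0.5234, 0.0749, 0.3077]
tcp_rot: [179.7, -0.7, 89.2]
wrist_force: [-8.6, -1.0, 5.5]
opening: 0.0116
grasp_force: 48.9
```

Emit:
{"op": "play_rows", "data": {
  "steps": [
    [[-0.0001,0.004,-0.0043,0],[-0.0001,0.0041,-0.0043,0],[-0.0001,0.0042,-0.0042,0],[-0.0001,0.0043,-0.0041,0],[0,0.0043,-0.0041,0]]
  ]
}}

```text
time: 20.77
ee_pos: [0.545, 0.0745, 0.3283]
tcp_rot: [179.7, -0.7, 89.2]
wrist_force: [-5.8, 3.7, 6.4]
opening: 0.0116
grasp_force: 49.0
```

Emit:
{"op": "play_rows", "data": {
  "steps": [
    [[0,0,0,0],[0,0,0,0],[0,0,0,0],[0,0,0,0],[0,0,0,0]]
  ]
}}

```text
time: 21.18
ee_pos: [0.5449, 0.0746, 0.3284]
tcp_rot: [179.6, -0.7, 89.2]
wrist_force: [-5.5, 2.6, 6.8]
opening: 0.0115
grasp_force: 49.7
```

```bash
python3 -c "
from h import *
import cv2
o,M=st();print(theta(o['ee_pos']),np.degrees(theta(o['ee_pos'])-.75),o['grasp_force'])
c=bot.camera('scene'); i=c['img'][80:300,180:460]; cv2.imwrite('pics/sc4.png',cv2.resize(i,None,fx=2.7,fy=2.7))
arcrows(theta(o['ee_pos']),.645,15)"
```

```text
t 21.18 q [  7.4   8.1  24.6 106.    0.7  98.2] p [0.5449 0.0746 0.3284] rpy [179.6  -0.7  89.2] zaxis [ 0.007  0.012 -1.   ] F [-5.5  2.6  6.8] op 0.0115
0.8834451776699501 7.645845476861559 49.686614871025085
t 21.23 q [  7.5   8.1  24.6 106.    0.7  98.2] p [0.5449 0.0745 0.3284] rpy [179.6  -0.7  89.2] zaxis [ 0.007  0.012 -1.   ] F [-5.4  3.   6.6] op 0.0115
theta 0.8833602114891657 rad 0.2730544601476993
[-0.0, -0.0033, 0.0027, 0.0],[-0.0, -0.0033, 0.0027, 0.0],[-0.0, -0.0032, 0.0028, 0.0],[-0.0, -0.0032, 0.0028, 0.0],[-0.0, -0.0032, 0.0029, 0.0],
[-0.0, -0.0031, 0.0029, 0.0],[-0.0, -0.0031, 0.003, 0.0],[-0.0, -0.003, 0.003, 0.0],[-0.0, -0.003, 0.0031, 0.0],[-0.0, -0.0029, 0.0031, 0.0],
[-0.0, -0.0029, 0.0032, 0.0],[-0.0, -0.0028, 0.0032, 0.0],[-0.0, -0.0028, 0.0033, 0.0],[-0.0, -0.0027, 0.0033, 0.0],[-0.0, -0.0027, 0.0033, 0.0],
```

View pics/sc4.png

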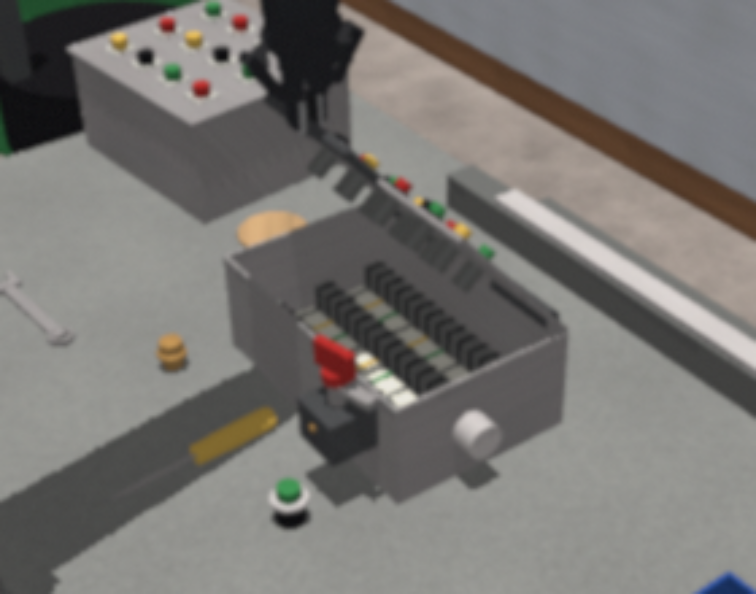

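The lid is 7 to 8° past balance and well short of the stop. Now I'll lower it to about 6° under balance.

Emit:
{"op": "play_rows", "data": {
  "steps": [
    [[0,-0.0033,0.0027,0],[0,-0.0033,0.0027,0],[0,-0.0032,0.0028,0],[0,-0.0032,0.0028,0],[0,-0.0032,0.0029,0]]
  ]
}}

```text
time: 21.65
ee_pos: [0.5293, 0.0747, 0.3143]
tcp_rot: [179.5, -0.7, 89.2]
wrist_force: [-2.0, 1.6, 5.7]
opening: 0.0115
grasp_force: 49.5
```

Emit:
{"op": "play_rows", "data": {
  "steps": [
    [[0,-0.0031,0.0029,0],[0,-0.0031,0.003,0],[0,-0.003,0.003,0],[0,-0.003,0.0031,0],[0,-0.0029,0.0031,0]]
  ]
}}

```text
time: 22.07
ee_pos: [0.514, 0.0749, 0.2976]
tcp_rot: [179.7, -0.7, 89.2]
wrist_force: [-4.2, 0.5, 4.2]
opening: 0.0118
grasp_force: 50.7
```

Emit:
{"op": "play_rows", "data": {
  "steps": [
    [[0,-0.0029,0.0032,0],[0,-0.0028,0.0032,0],[0,-0.0028,0.0033,0],[0,-0.0027,0.0033,0],[0,-0.0027,0.0033,0]]
  ]
}}

```text
time: 22.48
ee_pos: [0.5001, 0.0751, 0.2799]
tcp_rot: [179.8, -0.6, 89.2]
wrist_force: [-2.1, -2.1, 4.1]
opening: 0.0116
grasp_force: 51.1
```

Emit:
{"op": "play_rows", "data": {
  "steps": [
    [[0,0,0,0],[0,0,0,0],[0,0,0,0],[0,0,0,0],[0,0,0,0]]
  ]
}}

```text
time: 22.9
ee_pos: [0.4996, 0.0752, 0.2796]
tcp_rot: [179.9, -0.6, 89.2]
wrist_force: [-6.2, -0.1, 4.0]
opening: 0.0115
grasp_force: 50.6
```

```bash
python3 -c "
from h import *
import cv2
o,M=st();p=o['ee_pos'];print(np.degrees(theta(p)-.75),np.hypot(p[2]-GZ-HZ,HX-p[0]),o['grasp_force'])
c=bot.camera('top'); i=c['img'][100:300,180:460]; cv2.imwrite('pics/tp5.png',cv2.resize(i,None,fx=2.8,fy=2.8))"
```

```text
t 22.9 q [  8.2  -0.   10.3 100.1   0.6  99. ] p [0.4996 0.0752 0.2796] rpy [179.9  -0.6  89.2] zaxis [ 0.002  0.011 -1.   ] F [-6.2 -0.1  4. ] op 0.0115
-6.398068573438669 0.2715325488295306 50.64273655414581
```

View pics/tp5.png

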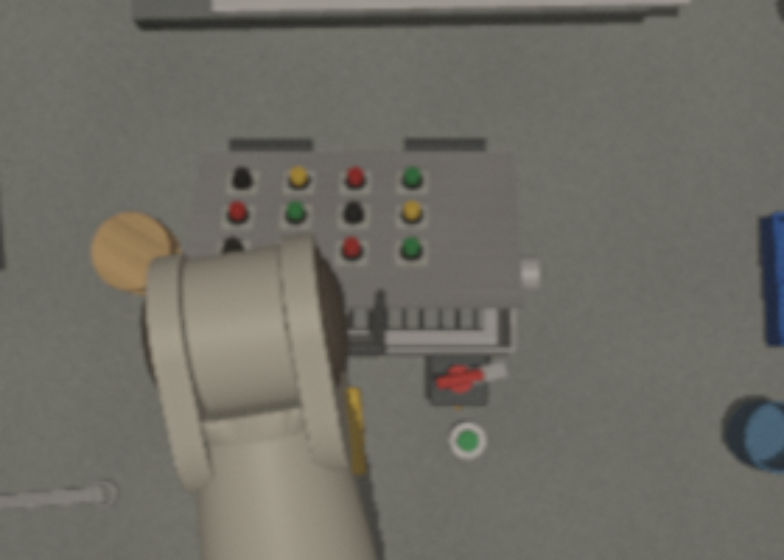

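The top view shows the lid held part open and the clamp tongue at (490,372) pointing to the box's right. The other items in view are undisturbed. The lid is about 6.4° under balance, still and gripped, so I'm handing it in.

```bash
python3 -c "
from workcell import bot
print(bot.job_done())"
```

```text
the job is handed in; nothing more can be done
None
```

I've handed the job in. The clamp is turned to about 1.35 rad (past its detent, clear of the lid), and the lid went about 7.6° past balance. It is now held still by the bar about 6.4° under balance; these angles come from the arm's pose (±1°), and no verdict came back.

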